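# Bayonet filter cap on the rinse-water filter

### The arm

A 6-joint arm with a two-finger parallel gripper is mounted at the origin on the work surface. World frame = base frame: x ahead of the robot, y to its left, z up, the work surface at z = 0. Lengths are in m, angles in rad, forces in N, time in s.
With the tool pointing down it reaches from about 0.35 to 0.85 m from the base axis. Payload 8.1 kg.
Tool frame: the origin (TCP) lies midway between the tips of the shut fingers; the grasp point (between the pads) lies 19 mm behind it; z points along the fingers, y is the line along which they close (so a half turn about z gives the same grasp; the last joint's range is limited). The gripper opens to 93 mm and grips with 3 to 60 N. Pads are 15 mm wide; open, the fingers measure 128 mm over their backs; the gripper's body (75 mm by 188 mm) begins 65 mm behind the grasp point.
Start: joints at [1.194, 0.13, 1.488, -0, 1.523, -0.085], TCP at [0.173, 0.575, 0.219] pointing down, gripper open.
Joint ranges: [-2.96, 2.96], [-0.89, 2.26], [0.02, 2.5], [-1.34, 4.48], [0, 2.73], [-2.66, 2.66]. Speed limits (rad/s): [2.39, 2.39, 2.79, 3.14, 3.14, 3.14].

### API

Orientations are given as a rotation vector (axis times angle).
In Python, from plant import read_state, read_camera, camera_model, close_job gives the robot as it stands. The module is installed in compiled form; this text tells all that it offers.
- The arm moves only by the tool carry_out, never from a script. Its argument "moves" is a list of rows, each an object of numbers: "jaw": the finger opening in m, from 0 to 0.093; "dx", "dy", "dz": the shift along the tool's x, y, z in m; "yaw": the turn about the tool's z in rad. In form: [{"jaw": .., "dx": .., "dy": .., "dz": .., "yaw": ..}, ...]. A call has 1 to 8 rows; each row shifts and turns the commanded pose from where the row before left it, along the tool's axes as they then stand; what a row does not reach is not made up. A row lasts 1/8 s, in which the tool goes at most 62.5 mm and 10.7 degrees, less where a joint would pass 70% of its speed; a pose out of reach is approached as far as the arm can. A call is refused whole if a number of a shift passes 0.0625 or a number of a turn 0.188, either way. A call with a gripper value outside its range is refused whole. The fingers move at their own pace and stop on an object; "grip_force" is the grip in N (left out, the last holds). Time passes only in rows, so rows that do not move let the fingers close. It gives the time, the measured TCP pose, the force, the opening and the grip force at its end, in the units of the state.
- read_state(): the state, without advancing time (a new reading comes with each control period).
- read_camera(name): name is "scene" or "side" or "wrist"; returns the picture (400x640x3 uint8, red, green, blue); there is no depth.
- camera_model(name): a dict with "camera_matrix" (3x3 intrinsics, pixels), "view" (4x4, takes a point from world to camera coordinates). Camera axes: x right, y up, looking along -z (the intrinsics and any distortion apply to the point x, -y, -z); pixel columns grow to the right and rows downward; lengths in m; the calibration is good to about 2 mm. A picture is of the moment at which its call begins: read the wrist's pose just before it. camera_model takes no time and is no camera call; for the wrist camera it gives the pose at the moment of the call.
- close_job(): hands the job in; it is judged then, once.
The state is a dict: "t": time; "q": joint angles; "dq": joint speeds; "joint_torque": joint torques, N m; "tool_pos": TCP position; "orientation": TCP orientation; "force": force on the tool from outside, world axes, zero at the start; "wrist_torque": the same for the moment, N m; "opening": finger opening in m; "gripper_force": force on a finger pad.
Only numpy, scipy, OpenCV 4.12 (cv2) and the standard library are available. Lean on these libraries where they do the work, as an engineer would, in place of code of your own. Each camera call takes 0.05 s, during which the arm holds its last target. There are 200 camera calls.

### The job

First lift the red dust cover off the rinse-water filter housing and set it down knob-up inside the blue tray. Then fit the blue filter cap: line its yellow marks up with the yellow tabs of the housing, push it in against the spring, turn it clockwise about a quarter turn to the green tabs and let it spring up so that it is locked, and let go. Leave the wash bottle, the specimen jar, the tube rack and the wooden block where they stand.

Things in the scene. Friction and masses are not known exactly. Their poses are not given: they have to be found in the camera images.
- housing: Filter housing fixed to the bench: upright metal cylinder 92 mm across, open mouth (rim) 94 mm above the bench, on a square foot 112 mm wide, 12 mm high; a pipe stub, up to 51 mm height, runs along its -x out to 88 mm. Origin: centre of its underside, z up. Green tabs (locked position) lie on its +x and -x, yellow tabs (entry notches) at +80 deg (counter-clockwise from above) and opposite.
- mouth (a point): Centre of the mouth, at rim height. Bore 52 mm diameter, with two opposite entry notches about 16 mm wide, open out to 72 mm diameter. Cap fully pushed in: its flange on the rim, its origin 29 mm below this point; it can turn only with its origin over 26 mm below. Locked: origin about 21 mm below, flange 8 mm above the rim. Merely standing in the notches: origin about 15 mm below.
- entry (a point): Top of one yellow tab (12 x 10 mm, outside the wall, 51 mm from the axis), beside one entry notch; its twin is opposite. The cap's lugs go down here. From each notch a channel under the 12 mm thick lip runs clockwise (from above) to the locked position; turning the other way is blocked.
- lock (a point): Top of one green tab (same size, 51 mm from the axis), 80 deg clockwise from a yellow tab; its twin is opposite. Here a pocket in the underside of the lip, 5 mm above the channel, takes the lug when the spring lifts the cap; a rigid stop lies just past it (about 4 deg of play).
- spring_plate (a joint): White spring-loaded round plate (44 mm) inside the housing that the cap's plug presses on. 0 = fully up (its top 79 mm above the bench), value in m grows downwards; about 0.006 with the cap locked, 0.014 with the cap fully pushed in. Spring: about 3 N at 0, rising 0.7 N per mm (12.6 N at 0.014).
- filter_cap: Loose blue cap, 105 to 210 g, starts upright at any yaw. Origin: centre of its plug's underside, z up. Grey plug 47 mm diameter, 0 to 29 mm high, foot chamfered; two brass lugs on its +x and -x, 10 mm wide, 8 to 14 mm high, out to 32.5 mm radius; flange 88 mm diameter, 29 to 35 mm; yellow marks on top along x; square knob 26 x 26 mm, sides along x and y, 35 to 73 mm. Either lug fits either notch.
- dust_cover: Loose red dust cover, 80 g, starts lying on the housing's mouth. Origin: centre of the underside of its foot. Foot 44 mm diameter, 8 mm high (inside the bore); disc 94 mm diameter from 8 to 14 mm; round knob 28 mm diameter from 14 to 52 mm height. It simply lifts off.
- tray: Open blue tray fixed to the bench, 170 mm (its x) by 150 mm (its y) outside, 50 mm high, walls and floor 5 mm. Origin: centre of its underside.
- wash_bottle: Loose white wash bottle with a red cap, 66 mm diameter, 180 mm tall, 350 g; a bystander. Origin: centre of its underside.
- specimen_jar: Loose amber specimen jar with a white cap, 58 mm diameter, 75 mm tall, 180 g; a bystander. Origin: centre of its underside.
- fish_block: Loose wooden fish-holding block: base 100 mm (its x) by 70 mm (its y), with two upright boards, 78 mm tall in all, 400 g; a bystander. Origin: centre of its underside.
- tube_rack: Loose white rack with sample tubes, 64 mm (its x) by 200 mm (its y), 100 mm tall, 600 g; a bystander. Origin: centre of its underside.
Things that resemble listed ones, but are neither listed nor needed, are in the scene too. Leave any purple look-alike of the housing alone.

How it is judged:
By the outcome, as a careful person would: the job done as asked, in the order asked, and still so for the second after the job is handed in, with the robot touching nothing.
It also fails if it takes over 70 s, if anything falls off the work surface, if the arm or the gripper's body presses on something with over 40 N, if the wrist force passes 120 N, or if a joint passes its speed limit or range.

## Working session

There is one attempt and no reset: what is moved stays moved. The work goes in short steps, Python scripts to look and compute and a tool call to move; the robot and the scene stay as the last step left them, time stands still between calls to the robot, and variables do not carry over. Pictures are saved under pics/ and viewed, at most 10 in all, crops included, and the job is handed in when it is done.

Besides the shell and the picture viewer there is one more tool, called after "Request:" as name([rows], argument=value, ...), one row to a line, values as JSON. carry_out: Moves the arm, as the interface text tells. Its arguments: {"type":"object","properties":{"moves":{"type":"array","items":{"type":"object","properties":{"jaw":{"type":"number"},"dx":{"type":"number"},"dy":{"type":"number"},"dz":{"type":"number"},"yaw":{"type":"number"}}}},"grip_force":{"type":"number"}},"required":["moves"]}

```bash
mkdir -p pics; cat > h.py <<'E'
import numpy as np, cv2
from plant import *
def snap(n,f=None):
    im=read_camera(n); 
    if f: cv2.imwrite(f'pics/{f}.png',im[:,:,::-1])
    return im
def ray(n,u,v,m=None):
    m=m or camera_model(n); K=np.array(m['camera_matrix']);V=np.array(m['view'])
    d=np.linalg.inv(K)@[u,v,1]; d=np.array([d[0],-d[1],-d[2]])
    R=V[:3,:3]; return -R.T@V[:3,3], R.T@d
def onz(n,u,v,z,m=None):
    o,d=ray(n,u,v,m); return o+d*(z-o[2])/d[2]
def proj(n,p,m=None):
    m=m or camera_model(n); c=np.array(m['view'])@np.append(p,1)
    q=np.array(m['camera_matrix'])@[c[0],-c[1],-c[2]]; return q[:2]/q[2]
E
python3 - <<'E'
from h import *
a=snap('scene','s1');b=snap('side','s2');c=snap('wrist','w1')
for n in('scene','side','wrist'):print(n,camera_model(n))
print(read_state())
E
```

```text
scene {'camera_matrix': array([[493.12069416,   0.        , 316.65365803],
       [  0.        , 493.12069416, 198.97565545],
       [  0.        ,   0.        ,   1.        ]]), 'view': array([[-3.95325999e-01,  9.18540731e-01, -5.29362746e-04,
         1.84439769e-01],
       [-4.80883104e-01, -2.06473707e-01,  8.52126780e-01,
         1.90453270e-01],
       [ 7.82603856e-01,  3.37122432e-01,  5.23335142e-01,
        -1.58306946e+00],
       [ 0.00000000e+00,  0.00000000e+00,  0.00000000e+00,
         1.00000000e+00]])}
side {'camera_matrix': array([[461.1113299 ,   0.        , 316.7430721 ],
       [  0.        , 461.1113299 , 197.96054771],
       [  0.        ,   0.        ,   1.        ]]), 'view': array([[ 0.7930802 , -0.6087749 , -0.02041875, -0.42135116],
       [ 0.48732461,  0.61403682,  0.62086513, -0.34771995],
       [-0.36542924, -0.5023464 ,  0.78365143, -0.92494208],
       [ 0.        ,  0.        ,  0.        ,  1.        ]])}
wrist {'camera_matrix': array([[360.62854143,   0.        , 322.74616193],
       [  0.        , 360.62854143, 198.03380976],
       [  0. 
[... 389 characters left out ...]

{'t': 0.15, 'q': array([ 1.19359279e+00,  1.30990634e-01,  1.48902212e+00, -1.05322788e-05,
        1.52299250e+00, -8.54406597e-02]), 'dq': array([-1.64458698e-03, -2.87494409e-03, -3.91647406e-03, -3.26327523e-05,
        9.58978440e-04, -1.26099221e-03]), 'joint_torque': array([ 1.03570954e-03, -5.60475183e+01, -4.92337132e+01,  7.69222970e-02,
        3.04462784e-02, -4.25970120e-05]), 'tool_pos': array([0.17243015, 0.5742367 , 0.21783051]), 'orientation': array([-4.56629756e-01, -3.10791225e+00,  2.16336607e-03]), 'force': array([-0.5536106 , -0.64540546, -0.33474454]), 'wrist_torque': array([ 0.01934082, -0.02815612,  0.00764427]), 'gripper_force': 0.0, 'opening': 0.09307844007663495}
```

View pics/s1.png

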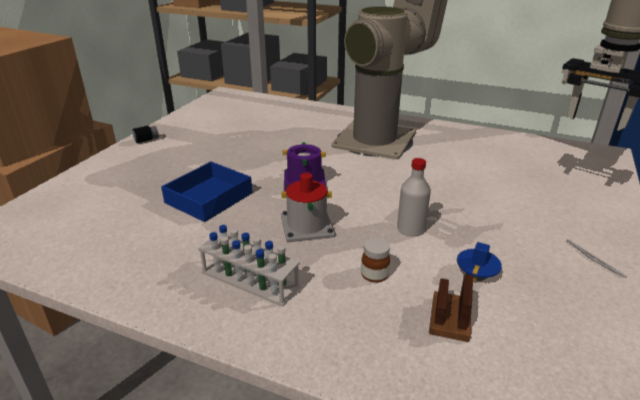

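View pics/s2.png

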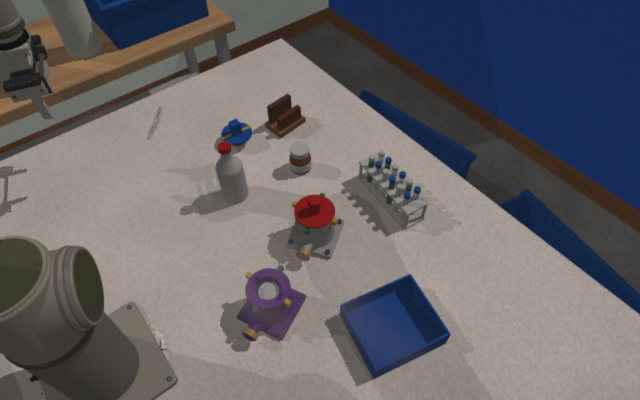

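Scene view: the dust cover is the red disc with knob at (307,190); the red bottle cap at (419,163) could be mistaken for it. The real housing is grey at (307,215), and its look-alike is purple at (303,165). The blue cap is at (480,262), the tray at (207,190). In the side view these are at (315,210), (237,133) and (393,325), and the purple one is at (270,290). I choose the red disc on the grey housing and the blue disc with a knob and yellow marks.

```bash
cat > m.py <<'E'
from h import *
def comps(im,kind,amin=60):
    h=cv2.cvtColor(im,cv2.COLOR_RGB2HSV);H,S,Vv=cv2.split(h)
    r={'red':((H<6)|(H>174))&(S>180)&(Vv>60),'blue':(H>105)&(H<125)&(S>150)&(Vv>50),'yellow':(H>18)&(H<32)&(S>130)&(Vv>90),'green':(H>50)&(H<85)&(S>120)}[kind]
    cs,_=cv2.findContours(r.astype(np.uint8),0,1)
    return [c for c in cs if cv2.contourArea(c)>amin]
def disc(n,c,z,m=None):
    p=np.array([onz(n,u,v,z,m)[:2] for u,v in cv2.convexHull(c)[:,0]])
    return p
E
python3 - <<'E'
from m import *
for n in('scene','side'):
    im=cv2.cvtColor(cv2.imread(f'pics/{"s1" if n=="scene" else "s2"}.png'),cv2.COLOR_BGR2RGB)
    for k,z in(('red',.1),('blue',.035),('yellow',.09),('green',.09)):
        for c in comps(im,k,60 if k in('red','blue') else 4):
            M=cv2.boundingRect(c);p=disc(n,c,z)
            print(n,k,M,p.min(0).round(3),p.max(0).round(3),p.mean(0).round(3))
    for P in [(0,0,0)]:pass
E
python3 - <<'E'
import cv2,numpy as np
a=cv2.imread('pics/s1.png');b=cv2.imread('pics/s2.png')
f=lambda i,x,y:cv2.resize(i[y:y+90,x:x+120],(400,300),interpolation=cv2.INTER_CUBIC)
cv2.imwrite('pics/c1.png',np.vstack([np.hstack([f(a,250,150),f(a,420,220)]),np.hstack([f(b,255,180),f(b,190,95)])]))
E
```

```text
scene red (286, 173, 41, 29) [ 0.454 -0.044] [0.58  0.049] [ 0.529 -0.002]
scene red (412, 159, 13, 11) [0.275 0.188] [0.332 0.22 ] [0.306 0.205]
scene blue (458, 243, 43, 35) [0.487 0.353] [0.6   0.437] [0.557 0.4  ]
scene blue (162, 162, 89, 59) [ 0.395 -0.389] [ 0.646 -0.2  ] [ 0.546 -0.285]
scene blue (618, 99, 22, 79) [-0.645  0.699] [0.023 0.802] [-0.315  0.741]
scene yellow (473, 266, 6, 8) [0.64 0.39] [0.663 0.396] [0.652 0.393]
scene yellow (327, 192, 5, 5) [0.501 0.044] [0.519 0.055] [0.511 0.051]
scene yellow (282, 192, 5, 6) [ 0.543 -0.052] [ 0.565 -0.036] [ 0.553 -0.043]
scene yellow (321, 152, 5, 5) [ 0.316 -0.048] [ 0.34  -0.035] [ 0.328 -0.041]
scene yellow (283, 150, 4, 5) [ 0.345 -0.149] [ 0.369 -0.133] [ 0.357 -0.14 ]
scene green (309, 204, 4, 6) [0.566 0.025] [0.585 0.038] [0.576 0.033]
scene green (303, 160, 3, 5) [ 0.378 -0.075] [ 0.4   -0.061] [ 0.389 -0.068]
side red (295, 195, 40, 33) [ 0.481 -0.044] [0.57  0.046] [ 0.527 -0.002]
side red (218, 142, 13, 12) [0.453 0.281] [0.487 0.322] [0.468 0.303]
side blue (367, 350, 19, 20) [ 0.417 -0.339] [ 0.444 -0.299] 
[... 285 characters left out ...]
4] [1.003 0.308] [0.952 0.12 ]
side blue (329, 0, 311, 210) [ 1.165 -0.439] [2.072 0.792] [1.26  0.158]
side blue (85, 0, 123, 49) [0.452 0.993] [0.833 1.39 ] [0.584 1.131]
side yellow (244, 328, 13, 10) [ 0.253 -0.161] [ 0.267 -0.136] [ 0.261 -0.149]
side yellow (285, 299, 6, 6) [ 0.348 -0.146] [ 0.358 -0.133] [ 0.353 -0.14 ]
side yellow (247, 272, 5, 5) [ 0.322 -0.044] [ 0.33  -0.035] [ 0.325 -0.04 ]
side yellow (332, 219, 6, 5) [ 0.545 -0.051] [ 0.556 -0.038] [ 0.55  -0.044]
side yellow (293, 202, 4, 4) [0.505 0.048] [0.513 0.055] [0.508 0.052]
side yellow (242, 126, 8, 4) [0.545 0.336] [0.566 0.341] [0.557 0.339]
side green (305, 228, 5, 6) [ 0.481 -0.032] [ 0.492 -0.02 ] [ 0.486 -0.026]
```

View pics/c1.png

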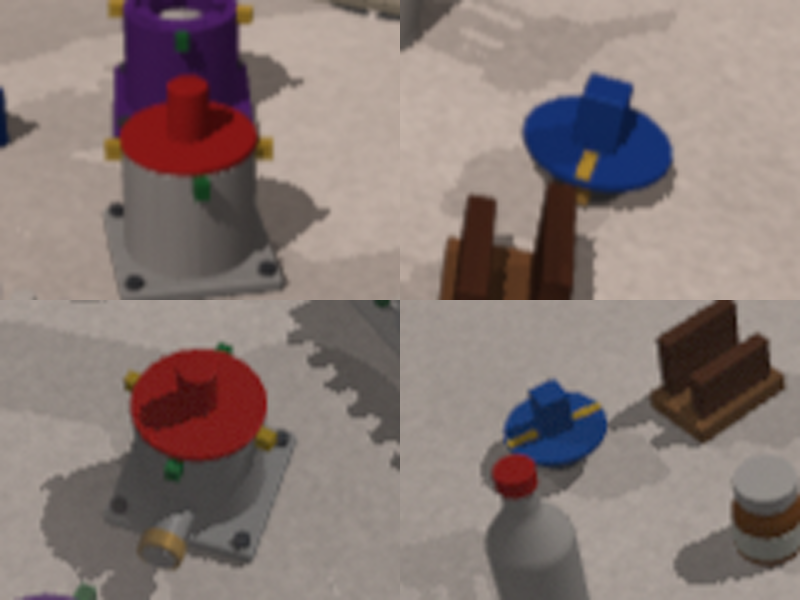

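The crops confirm it: the red cover sits on the grey housing with yellow and green tabs, and the blue cap has a square knob and yellow marks. The housing centre is about (0.531, 0.004), with its +x near 34°. I'll move above the cover.

Request:
carry_out([
  {"dz": -0.05},
  {"dx": -0.046,"dy": -0.04},
  {"dx": -0.046,"dy": -0.04},
  {"dx": -0.046,"dy": -0.04},
  {"dx": -0.046,"dy": -0.04},
  {"dx": -0.046,"dy": -0.04},
  {"dx": -0.046,"dy": -0.04},
  {"dx": -0.046,"dy": -0.04},
])

```text
invalid input at $.moves[0]: expected keys jaw, dx, dy, dz, yaw
```

Request:
carry_out([
  {"dx": -0.046,"dy": -0.04},
  {"dx": -0.046,"dy": -0.04},
  {"dx": -0.046,"dy": -0.04},
  {"dx": -0.046,"dy": -0.042},
  {"jaw": 0.06},
  {},
])

```text
invalid input at $.moves[0]: expected keys jaw, dx, dy, dz, yaw
```

```bash
cat >> m.py <<'E'
def Tool():
    s=read_state(); R=cv2.Rodrigues(np.array(s['orientation']))[0]; return np.array(s['tool_pos']),R
def go(p,tgt):
    pos,R=p; return (R.T@(np.array(tgt)-pos)).round(4)
E
python3 - <<'E'
from m import *
p=Tool();m=camera_model('wrist');im=snap('wrist','w2')
print(p[0].round(4),np.degrees(np.arctan2(p[1][1,1],p[1][0,1])).round(2),read_state()['q'].round(3))
for k,z in(('red',.1),('red',.138),('yellow',.09),('green',.09)):
    for c in comps(im,k,15):
        q=disc('wrist',c,z,m);print(k,z,cv2.boundingRect(c),q.min(0).round(4),q.max(0).round(4),q.mean(0).round(4))
for n,f in(('scene','s1'),('side','s2')):
    i=cv2.cvtColor(cv2.imread(f'pics/{f}.png'),cv2.COLOR_BGR2RGB)
    cs=[c for c in comps(i,'blue') if (cv2.boundingRect(c)[0]<170 if n=='scene' else 360<cv2.boundingRect(c)[0]<370 and cv2.boundingRect(c)[1]>250)]
    pts=np.vstack(cs);h=cv2.convexHull(pts)
    w=np.array([onz(n,u,v,.05)[:2] for u,v in h[:,0]],np.float32);print(n,w.round(3).tolist())
print('bottle',onz('scene',412,233,0),onz('side',238,203,0),'jar',onz('scene',375,278,0),onz('side',302,172,0))
E
```

```text
[0.1724 0.5742 0.2178] 73.28 [ 1.194  0.131  1.489  0.     1.523 -0.085]
scene [[0.42500001192092896, -0.30399999022483826], [0.44600000977516174, -0.210999995470047], [0.45100000500679016, -0.19599999487400055], [0.46399998664855957, -0.1860000044107437], [0.6570000052452087, -0.1850000023841858], [0.6629999876022339, -0.18700000643730164], [0.6639999747276306, -0.19099999964237213], [0.6620000004768372, -0.20600000023841858], [0.6460000276565552, -0.2750000059604645], [0.6359999775886536, -0.3179999887943268], [0.621999979019165, -0.3310000002384186], [0.5849999785423279, -0.3659999966621399], [0.5809999704360962, -0.36899998784065247], [0.5759999752044678, -0.3700000047683716], [0.4189999997615814, -0.33399999141693115]]
side [[0.5730000138282776, -0.375], [0.5550000071525574, -0.38100001215934753], [0.5410000085830688, -0.3779999911785126], [0.42100000381469727, -0.3400000035762787], [0.41600000858306885, -0.33799999952316284], [0.4129999876022339, -0.335999995470047], [0.4169999957084656, -0.3179999887943268], [0.42100000381469727, -0.30399999022483826], [0.421999990940094, -0.30300000309944153], [0.5059999823570251, -0.20999999344348907], [0.5260000228881836, -0.21400000154972076], [0.5899999737739563, -0.2280000001192093], [0.6019999980926514, -0.23100000619888306], [0.6050000190734863, -0.23399999737739563], [0.6050000190734863, -0.2370000034570694], [0.5740000009536743, -0.37299999594688416]]
bottle [0.45833383 0.2373512  0.        ] [ 4.31731640e-01  2.02563666e-01 -1.11022302e-16] jar [0.64388519 0.20637094 0.        ] [0.62355861 0.18565376 0.        ]
```

View pics/w2.png

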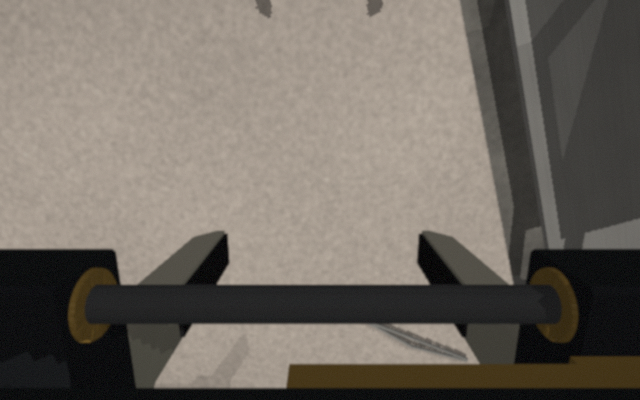

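All keys are needed in each row, so the arm hasn't moved. The picture shows the bench between the open fingers (210–430, 240), with nothing close by.

Request:
carry_out([
  {"jaw": 0.093,"dx": 0,"dy": 0,"dz": -0.05,"yaw": 0},
  {"jaw": 0.093,"dx": -0.046,"dy": -0.04,"dz": 0,"yaw": 0},
  {"jaw": 0.093,"dx": -0.046,"dy": -0.04,"dz": 0,"yaw": 0},
  {"jaw": 0.093,"dx": -0.046,"dy": -0.04,"dz": 0,"yaw": 0},
  {"jaw": 0.093,"dx": -0.046,"dy": -0.04,"dz": 0,"yaw": 0},
  {"jaw": 0.093,"dx": -0.046,"dy": -0.04,"dz": 0,"yaw": 0},
  {"jaw": 0.093,"dx": -0.046,"dy": -0.04,"dz": 0,"yaw": 0},
  {"jaw": 0.093,"dx": -0.046,"dy": -0.04,"dz": 0,"yaw": 0},
])

```text
t: 1.2
tool_pos: [0.4011, 0.2121, 0.2687]
orientation: [0.456, 3.108, 0.0]
force: [0.9, 1.1, -0.8]
opening: 0.0927
gripper_force: 0.0
```

Request:
carry_out([
  {"jaw": 0.06,"dx": -0.046,"dy": -0.04,"dz": 0,"yaw": 0},
  {"jaw": 0.06,"dx": -0.046,"dy": -0.04,"dz": 0,"yaw": 0},
  {"jaw": 0.06,"dx": -0.046,"dy": -0.04,"dz": 0,"yaw": 0},
  {"jaw": 0.06,"dx": -0.046,"dy": -0.042,"dz": 0,"yaw": 0},
  {"jaw": 0.06,"dx": 0,"dy": 0,"dz": 0,"yaw": 0},
  {"jaw": 0.06,"dx": 0,"dy": 0,"dz": 0,"yaw": 0},
])

```text
t: 1.95
tool_pos: [0.5298, 0.0059, 0.2683]
orientation: [-0.458, -3.107, -0.001]
force: [0.0, -0.3, -0.0]
opening: 0.0601
gripper_force: 0.0
```

```bash
cat > w.py <<'E'
from m import *
import sys
p=Tool();m=camera_model('wrist');im=snap('wrist',sys.argv[1])
print(p[0].round(4),np.degrees(np.arctan2(p[1][1,1],p[1][0,1])).round(2),read_state()['q'].round(3),read_state()['t'])
for a in sys.argv[2:]:
    k,z=a.split(':');z=float(z)
    for c in comps(im,k,15):
        q=disc('wrist',c,z,m);e,r=cv2.minEnclosingCircle(q.astype(np.float32))
        print(k,z,cv2.boundingRect(c),q.min(0).round(4),q.max(0).round(4),'mean',q.mean(0).round(4),'circ',np.round(e,4),round(r,4))
E
python3 w.py w3 red:.1 red:.138 yellow:.094 green:.094; python3 -c "
from m import *
print(go(Tool(),[.531,.004,.2]))"
```

```text
[0.5298 0.0059 0.2683] 73.23 [-0.085 -0.076  1.608  0.     1.61  -1.364] 2.0
red 0.1 (271, 134, 96, 95) [ 0.4838 -0.0425] [0.5747 0.0476] mean [0.5271 0.0043] circ [0.5291 0.0028] 0.046
red 0.1 (587, 0, 45, 10) [0.4447 0.2648] [0.4567 0.3005] mean [0.4525 0.2778] circ [0.45   0.2827] 0.0187
red 0.138 (271, 134, 96, 95) [ 0.4817 -0.0348] [0.5623 0.0451] mean [0.5201 0.0067] circ [0.5218 0.0055] 0.0408
red 0.138 (587, 0, 45, 10) [0.447  0.2376] [0.4577 0.2692] mean [0.4539 0.2491] circ [0.4518 0.2535] 0.0166
yellow 0.094 (190, 365, 289, 22) [ 0.6889 -0.2022] [0.7966 0.1097] mean [ 0.7536 -0.0118] circ [ 0.7468 -0.0463] 0.1603
yellow 0.094 (500, 358, 17, 8) [0.7755 0.1356] [0.7891 0.1516] mean [0.7821 0.143 ] circ [0.7823 0.1428] 0.01
yellow 0.094 (480, 358, 29, 20) [0.7723 0.1118] [0.7969 0.1421] mean [0.7867 0.1288] circ [0.7869 0.1269] 0.0155
yellow 0.094 (156, 269, 20, 68) [ 0.5741 -0.2095] [ 0.6438 -0.165 ] mean [ 0.6054 -0.1913] circ [ 0.6086 -0.1871] 0.0403
yellow 0.094 (274, 211, 11, 11) [ 0.5462 -0.0496] [ 0.5566 -0.0405] mean [ 0.5518 -0.046 ] circ [ 0.5514 -0.0458] 0.0053
yellow 0.094 (354, 140, 14, 15) [0.5033 0.0441] [0.5157 0.056 ] mean [0.5093 0.0501] circ [0.5095 0.0499] 0.0067
yellow 0.094 (250, 112, 24, 26) [ 0.4533 -0.0449] [ 0.4726 -0.0201] mean [ 0.4627 -0.0346] circ [ 0.463  -0.0325] 0.013
yellow 0.094 (98, 32, 19, 18) [ 0.349  -0.1456] [ 0.3633 -0.1323] mean [ 0.3555 -0.1398] circ [ 0.3567 -0.1391] 0.0082
green 0.094 (356, 210, 10, 10) [0.5688 0.0278] [0.578  0.0369] mean [0.5733 0.032 ] circ [0.5732 0.032 ] 0.0048
green 0.094 (272, 142, 11, 11) [ 0.4822 -0.0307] [ 0.4913 -0.0202] mean [ 0.4866 -0.0251] circ [ 0.4873 -0.0254] 0.0054
green 0.094 (188, 44, 19, 18) [ 0.3802 -0.0741] [ 0.3949 -0.0598] mean [ 0.3873 -0.0675] circ [ 0.3875 -0.0666] 0.0082
[-0.0021 -0.0021  0.0685]
```

View pics/w3.png

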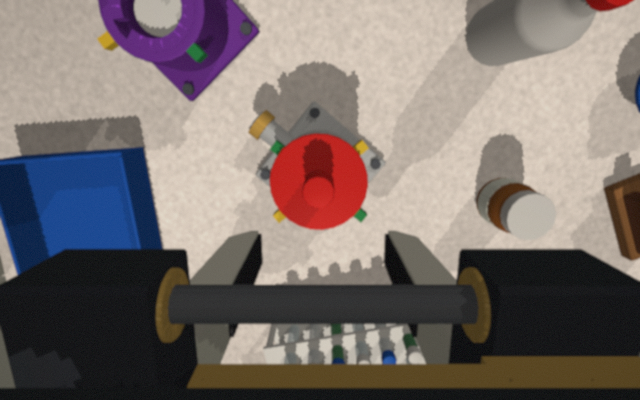

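The view shows the cover disc centred at (318,182) with tabs around it, the purple look-alike at (160,20), the jar at (515,210) and the tube rack at (340,340). The housing is at (0.530, 0.003) with its +x at 33.6°. Going down, gripping and lifting.

Request:
carry_out([
  {"jaw": 0.06,"dx": -0.001,"dy": -0.003,"dz": 0.05,"yaw": 0},
  {"jaw": 0.06,"dx": 0,"dy": 0,"dz": 0.05,"yaw": 0},
  {"jaw": 0.06,"dx": 0,"dy": 0,"dz": 0.04,"yaw": 0},
  {"jaw": 0.06,"dx": 0,"dy": 0,"dz": 0.02,"yaw": 0},
  {"jaw": 0.0,"dx": 0,"dy": 0,"dz": 0,"yaw": 0},
  {"jaw": 0.0,"dx": 0,"dy": 0,"dz": 0,"yaw": 0},
  {"jaw": 0.0,"dx": 0,"dy": 0,"dz": 0,"yaw": 0},
  {"jaw": 0.0,"dx": 0,"dy": 0,"dz": 0,"yaw": 0},
], grip_force=25)

```text
t: 3.0
tool_pos: [0.531, 0.0026, 0.1101]
orientation: [0.456, 3.106, 0.0]
force: [0.1, 0.5, 4.0]
opening: 0.0273
gripper_force: 25.0
```

Request:
carry_out([
  {"jaw": 0.0,"dx": 0,"dy": 0,"dz": -0.01,"yaw": 0},
  {"jaw": 0.0,"dx": 0,"dy": 0,"dz": -0.03,"yaw": 0},
  {"jaw": 0.0,"dx": 0,"dy": 0,"dz": -0.05,"yaw": 0},
  {"jaw": 0.0,"dx": 0,"dy": 0,"dz": -0.04,"yaw": 0},
  {"jaw": 0.0,"dx": 0,"dy": 0,"dz": 0,"yaw": 0},
])

```text
t: 3.62
tool_pos: [0.5325, 0.0023, 0.2438]
orientation: [0.456, 3.1, 0.001]
force: [-1.3, 0.2, -0.7]
opening: 0.0276
gripper_force: 25.0
```

```bash
python3 -c "
from m import *
print(go(Tool(),[.511,-.285,.2]), read_state()['opening'])"
```

```text
[-0.0618 -0.2814  0.0438] 0.027598267705655263
```

Request:
carry_out([
  {"jaw": 0.0,"dx": -0.01,"dy": -0.045,"dz": 0,"yaw": 0},
  {"jaw": 0.0,"dx": -0.01,"dy": -0.047,"dz": 0,"yaw": 0},
  {"jaw": 0.0,"dx": -0.01,"dy": -0.047,"dz": 0,"yaw": 0},
  {"jaw": 0.0,"dx": -0.01,"dy": -0.047,"dz": 0,"yaw": 0},
  {"jaw": 0.0,"dx": -0.01,"dy": -0.047,"dz": 0,"yaw": 0},
  {"jaw": 0.0,"dx": -0.011,"dy": -0.048,"dz": 0.04,"yaw": 0},
  {"jaw": 0.0,"dx": 0,"dy": 0,"dz": 0.04,"yaw": 0},
  {"jaw": 0.0,"dx": 0,"dy": 0,"dz": 0.04,"yaw": 0},
])

```text
t: 4.62
tool_pos: [0.5066, -0.2837, 0.1167]
orientation: [-0.459, -3.106, -0.001]
force: [0.1, -0.5, -1.4]
opening: 0.0275
gripper_force: 25.0
```

```bash
python3 - <<'E'
from m import *
p=Tool();print(p[0],go(p,[.511,-.285,.029]))
snap('side','s3')
E
```

```text
[ 0.50657809 -0.28374092  0.11667231] [-0.0048  0.      0.0877]
```

View pics/s3.png

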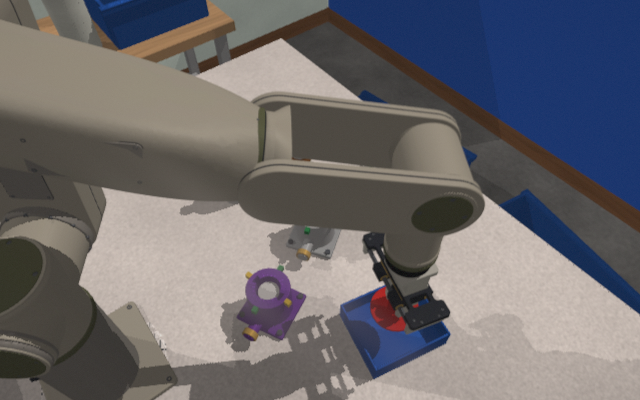

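The cover hangs in the gripper over the tray at about (395,310), inside the walls. Lowering and releasing.

Request:
carry_out([
  {"jaw": 0.0,"dx": -0.004,"dy": 0,"dz": 0.04,"yaw": 0},
  {"jaw": 0.0,"dx": 0,"dy": 0,"dz": 0.03,"yaw": 0},
  {"jaw": 0.0,"dx": 0,"dy": 0,"dz": 0.013,"yaw": 0},
  {"jaw": 0.0,"dx": 0,"dy": 0,"dz": 0.003,"yaw": 0},
  {"jaw": 0.0,"dx": 0,"dy": 0,"dz": 0.0,"yaw": 0},
])

```text
t: 5.3
tool_pos: [0.5123, -0.2849, 0.0345]
orientation: [0.456, 3.107, -0.001]
force: [0.0, 1.0, -0.5]
opening: 0.0275
gripper_force: 25.0
```

Request:
carry_out([
  {"jaw": 0.05,"dx": 0,"dy": 0,"dz": 0.0,"yaw": 0},
  {"jaw": 0.05,"dx": 0,"dy": 0,"dz": 0.0,"yaw": 0},
  {"jaw": 0.05,"dx": 0,"dy": 0,"dz": 0.0,"yaw": 0},
  {"jaw": 0.05,"dx": 0,"dy": 0,"dz": -0.03,"yaw": 0},
  {"jaw": 0.05,"dx": 0,"dy": 0,"dz": -0.05,"yaw": 0},
  {"jaw": 0.05,"dx": 0,"dy": 0,"dz": -0.06,"yaw": 0},
  {"jaw": 0.05,"dx": 0,"dy": 0,"dz": -0.06,"yaw": 0},
  {"jaw": 0.06,"dx": 0,"dy": 0,"dz": -0.03,"yaw": 0},
])

```text
t: 6.3
tool_pos: [0.5127, -0.2852, 0.2682]
orientation: [0.456, 3.103, -0.004]
force: [0.3, 0.1, 0.3]
opening: 0.0559
gripper_force: 0.0
```

```bash
python3 w.py w4 red:.019; python3 - <<'E'
from m import *
p=Tool();print(go(p,[.553,.392,.268]),p[0])
E
```

```text
[ 0.5127 -0.2852  0.2682] 73.28 [-0.595  0.071  1.456 -0.     1.605 -1.874] 6.35
red 0.019 (284, 125, 79, 80) [ 0.4654 -0.3292] [ 0.5581 -0.2378] mean [ 0.5095 -0.2821] circ [ 0.5119 -0.2837] 0.0465
[1.573e-01 6.605e-01 1.000e-04] [ 0.51362838 -0.28585218  0.27158053]
```

The disc appears as a circle of radius 46.5 mm at the expected height, so the cover stands flat in the tray. Next is the cap.

Request:
carry_out([
  {"jaw": 0.06,"dx": 0.013,"dy": 0.055,"dz": 0.0,"yaw": 0},
  {"jaw": 0.06,"dx": 0.013,"dy": 0.055,"dz": 0.0,"yaw": 0},
  {"jaw": 0.06,"dx": 0.013,"dy": 0.055,"dz": 0.0,"yaw": 0},
  {"jaw": 0.06,"dx": 0.013,"dy": 0.055,"dz": 0.0,"yaw": 0},
  {"jaw": 0.06,"dx": 0.013,"dy": 0.055,"dz": 0.0,"yaw": 0},
  {"jaw": 0.06,"dx": 0.013,"dy": 0.055,"dz": 0.0,"yaw": 0},
  {"jaw": 0.06,"dx": 0.013,"dy": 0.055,"dz": 0.0,"yaw": 0},
  {"jaw": 0.06,"dx": 0.013,"dy": 0.055,"dz": 0.0,"yaw": 0},
])

```text
t: 7.35
tool_pos: [0.5383, 0.1687, 0.2629]
orientation: [0.457, 3.108, -0.0]
force: [0.8, -1.0, 0.8]
opening: 0.0601
gripper_force: 0.0
```

Request:
carry_out([
  {"jaw": 0.06,"dx": 0.013,"dy": 0.055,"dz": 0.0,"yaw": 0},
  {"jaw": 0.06,"dx": 0.013,"dy": 0.055,"dz": 0.0,"yaw": 0},
  {"jaw": 0.06,"dx": 0.013,"dy": 0.055,"dz": 0.0,"yaw": 0},
  {"jaw": 0.06,"dx": 0.013,"dy": 0.055,"dz": 0.0,"yaw": 0},
  {"jaw": 0.06,"dx": 0,"dy": 0,"dz": 0.0,"yaw": 0},
  {"jaw": 0.06,"dx": 0,"dy": 0,"dz": 0.0,"yaw": 0},
])

```text
t: 8.1
tool_pos: [0.5519, 0.3922, 0.2625]
orientation: [-0.456, -3.108, 0.002]
force: [0.4, -0.9, 0.4]
opening: 0.0599
gripper_force: 0.0
```

```bash
python3 w.py w5 blue:.035 yellow:.035
```

```text
[0.5519 0.3922 0.2625] 73.31 [ 0.541  0.328  1.18  -0.     1.634 -0.737] 8.15
blue 0.035 (288, 132, 76, 75) [0.5097 0.3539] [0.5945 0.4378] mean [0.553  0.3982] circ [0.5521 0.3962] 0.0427
yellow 0.035 (157, 276, 12, 51) [0.6203 0.143 ] [0.6799 0.1802] mean [0.6461 0.161 ] circ [0.6499 0.1619] 0.0349
yellow 0.035 (327, 190, 10, 18) [0.5743 0.3895] [0.5955 0.397 ] mean [0.5846 0.3929] circ [0.5849 0.3933] 0.0107
yellow 0.035 (315, 132, 10, 24) [0.5098 0.3942] [0.5348 0.4025] mean [0.5225 0.398 ] circ [0.5223 0.3986] 0.0127
```

View pics/w5.png

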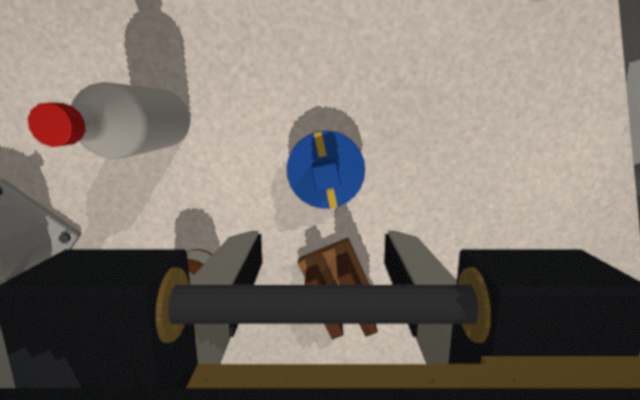

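The cap is at (326,170) with marks at (332,198) and (320,144). That puts its centre at (0.552, 0.396) and its mark axis at about -5°. The wooden block at (340,280) is clear of the fingers. I turn 12° counter-clockwise, close on the ±y faces and lift.

Request:
carry_out([
  {"jaw": 0.06,"dx": 0.001,"dy": 0.0036,"dz": 0.04,"yaw": -0.105},
  {"jaw": 0.06,"dx": 0,"dy": 0,"dz": 0.05,"yaw": -0.105},
  {"jaw": 0.06,"dx": 0,"dy": 0,"dz": 0.05,"yaw": 0},
  {"jaw": 0.06,"dx": 0,"dy": 0,"dz": 0.04,"yaw": 0},
  {"jaw": 0.06,"dx": 0,"dy": 0,"dz": 0.03,"yaw": 0},
  {"jaw": 0.06,"dx": 0,"dy": 0,"dz": 0.01,"yaw": 0},
  {"jaw": 0.06,"dx": 0,"dy": 0,"dz": 0,"yaw": 0},
  {"jaw": 0.06,"dx": 0,"dy": 0,"dz": 0,"yaw": 0},
], grip_force=50)

```text
t: 9.15
tool_pos: [0.5536, 0.3966, 0.0456]
orientation: [0.129, 3.136, 0.003]
force: [1.0, 0.2, 0.8]
opening: 0.06
gripper_force: 0.0
```

Request:
carry_out([
  {"jaw": 0.0,"dx": 0,"dy": 0,"dz": 0,"yaw": 0},
  {"jaw": 0.0,"dx": 0,"dy": 0,"dz": 0,"yaw": 0},
  {"jaw": 0.0,"dx": 0,"dy": 0,"dz": 0,"yaw": 0},
  {"jaw": 0.0,"dx": 0,"dy": 0,"dz": 0,"yaw": 0},
])

```text
t: 9.65
tool_pos: [0.5521, 0.3962, 0.0432]
orientation: [-0.128, -3.139, 0.0]
force: [1.0, -0.9, -1.4]
opening: 0.0257
gripper_force: 50.0
```

```bash
python3 -c "
from m import *
p=Tool();print(p[0],np.degrees(np.arctan2(p[1][1,1],p[1][0,1])),read_state()['opening'])"
```

```text
[0.55209737 0.39619468 0.04322989] 85.32061936838079 0.025744045779748936
```

Request:
carry_out([
  {"jaw": 0.0,"dx": 0,"dy": 0,"dz": -0.02,"yaw": 0},
  {"jaw": 0.0,"dx": 0,"dy": 0,"dz": -0.045,"yaw": 0},
  {"jaw": 0.0,"dx": 0,"dy": 0,"dz": -0.05,"yaw": 0},
  {"jaw": 0.0,"dx": 0,"dy": 0,"dz": -0.05,"yaw": 0},
  {"jaw": 0.0,"dx": 0,"dy": 0,"dz": -0.045,"yaw": 0},
  {"jaw": 0.0,"dx": -0.0015,"dy": -0.0562,"dz": 0,"yaw": 0},
  {"jaw": 0.0,"dx": -0.0015,"dy": -0.0562,"dz": 0,"yaw": 0},
  {"jaw": 0.0,"dx": -0.0015,"dy": -0.0562,"dz": 0,"yaw": 0},
])

```text
t: 10.65
tool_pos: [0.5426, 0.2264, 0.2548]
orientation: [0.127, 3.137, 0.001]
force: [0.6, -0.2, -1.7]
opening: 0.0257
gripper_force: 50.0
```

Request:
carry_out([
  {"jaw": 0.0,"dx": -0.0015,"dy": -0.0562,"dz": 0,"yaw": 0},
  {"jaw": 0.0,"dx": -0.0015,"dy": -0.0562,"dz": 0,"yaw": 0},
  {"jaw": 0.0,"dx": -0.0015,"dy": -0.0562,"dz": 0,"yaw": 0},
  {"jaw": 0.0,"dx": -0.0015,"dy": -0.0562,"dz": 0,"yaw": 0},
  {"jaw": 0.0,"dx": 0,"dy": 0,"dz": 0,"yaw": 0.18},
  {"jaw": 0.0,"dx": 0,"dy": 0,"dz": 0,"yaw": 0.18},
  {"jaw": 0.0,"dx": 0,"dy": 0,"dz": 0,"yaw": 0.18},
  {"jaw": 0.0,"dx": 0,"dy": 0,"dz": 0,"yaw": 0.18},
])

```text
t: 11.65
tool_pos: [0.5305, 0.0032, 0.2547]
orientation: [1.234, 2.888, 0.001]
force: [1.1, -0.2, -1.6]
opening: 0.0258
gripper_force: 50.0
```

Request:
carry_out([
  {"jaw": 0.0,"dx": 0,"dy": 0,"dz": 0,"yaw": 0.18},
  {"jaw": 0.0,"dx": 0,"dy": 0,"dz": 0,"yaw": 0.175},
  {"jaw": 0.0,"dx": 0,"dy": 0,"dz": 0,"yaw": 0},
  {"jaw": 0.0,"dx": 0,"dy": 0,"dz": 0,"yaw": 0},
])

```text
t: 12.15
tool_pos: [0.5305, 0.0033, 0.254]
orientation: [1.712, 2.633, 0.001]
force: [0.1, 0.1, -1.2]
opening: 0.0261
gripper_force: 50.0
```

```bash
python3 w.py w6 yellow:.25 yellow:.09 green:.09 blue:.25;  python3 -c "
from m import *
p=Tool();z=p[0][2]-.043+.035;print(z,go(p,[.530,.003,.137]))
m=camera_model('wrist')
im=cv2.cvtColor(cv2.imread('pics/w6.png'),cv2.COLOR_BGR2RGB)
for k in('yellow','blue'):
  for c in comps(im,k,15):
    q=disc('wrist',c,z,m);print(k,cv2.boundingRect(c),q.mean(0).round(4),cv2.minEnclosingCircle(q.astype(np.float32)))
"
```

```text
[0.5305 0.0033 0.254 ] 23.95 [-0.09  -0.071  1.63  -0.     1.582 -0.508] 12.2
yellow 0.25 (86, 357, 486, 31) [ 0.4433 -0.1272] [ 0.6917 -0.0066] mean [ 0.5665 -0.0636] circ [ 0.5676 -0.0721] 0.1359
yellow 0.25 (384, 268, 16, 74) [ 0.565  -0.0314] [0.5882 0.0066] mean [ 0.5762 -0.0102] circ [ 0.577  -0.0124] 0.0216
yellow 0.25 (247, 268, 16, 74) [ 0.5029 -0.0621] [ 0.519  -0.0212] mean [ 0.5105 -0.0404] circ [ 0.5113 -0.0416] 0.0215
yellow 0.25 (91, 239, 16, 11) [ 0.4228 -0.045 ] [ 0.4305 -0.0378] mean [ 0.4272 -0.0416] circ [ 0.4269 -0.0414] 0.0047
yellow 0.25 (240, 172, 13, 28) [0.4795 0.0105] [0.4876 0.0239] mean [0.4831 0.0168] circ [0.4849 0.0172] 0.0069
yellow 0.25 (37, 171, 9, 18) [ 0.3911 -0.0252] [ 0.3949 -0.0156] mean [ 0.3929 -0.0208] circ [ 0.393  -0.0204] 0.0049
yellow 0.25 (315, 161, 16, 51) [0.5098 0.0188] [0.5257 0.0439] mean [0.517  0.0331] circ [0.5177 0.0313] 0.0128
yellow 0.25 (87, 130, 20, 15) [0.4074 0.0059] [0.4165 0.0141] mean [0.4109 0.0097] circ [0.4119 0.0101] 0.0052
yellow 0.25 (318, 121, 11, 14) [0.5034 0.0535] [0.5097 0.0604] mean [0.5066 0.057 ] circ [0.
[... 2857 characters left out ...]
73079204559326, 0.008868889883160591), 0.005321656819432974)
yellow (318, 121, 11, 14) [0.5067 0.0568] ((0.5066642165184021, 0.05680210515856743), 0.003682498587295413)
blue (278, 337, 28, 26) [ 0.5395 -0.061 ] ((0.5397694110870361, -0.0626172348856926), 0.009958351962268353)
blue (575, 324, 36, 38) [0.6903 0.0149] ((0.6906945705413818, 0.01025454793125391), 0.014071575365960598)
blue (541, 262, 20, 16) [0.6449 0.0384] ((0.6456146240234375, 0.03871443122625351), 0.005659841001033783)
blue (518, 248, 20, 18) [0.631 0.04 ] ((0.630273699760437, 0.03930176421999931), 0.005658293608576059)
blue (240, 160, 167, 125) [0.5205 0.022 ] ((0.5298669338226318, 0.004422090947628021), 0.042771339416503906)
```

View pics/w6.png

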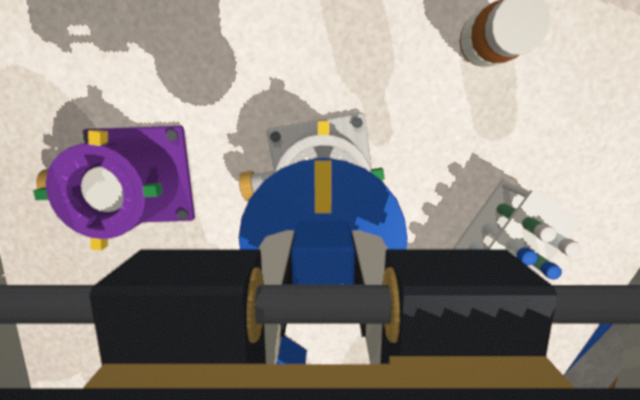

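The cap is gripped squarely, its mark at (322,187) in line with the yellow tab at (323,128), and its centre is over the housing. Lowering into the notches.

Request:
carry_out([
  {"jaw": 0.0,"dx": 0,"dy": -0.0005,"dz": 0.05,"yaw": 0},
  {"jaw": 0.0,"dx": 0,"dy": 0,"dz": 0.045,"yaw": 0},
  {"jaw": 0.0,"dx": 0,"dy": 0,"dz": 0.02,"yaw": 0},
  {"jaw": 0.0,"dx": 0,"dy": 0,"dz": 0.008,"yaw": 0},
  {"jaw": 0.0,"dx": 0,"dy": 0,"dz": 0.006,"yaw": 0},
  {"jaw": 0.0,"dx": 0,"dy": 0,"dz": 0.003,"yaw": 0},
  {"jaw": 0.0,"dx": 0,"dy": 0,"dz": 0,"yaw": 0},
  {"jaw": 0.0,"dx": 0,"dy": 0,"dz": 0,"yaw": 0},
], grip_force=60)

```text
t: 13.2
tool_pos: [0.5305, 0.003, 0.1221]
orientation: [1.717, 2.63, 0.001]
force: [-0.9, -1.3, 1.2]
opening: 0.0255
gripper_force: 60.0
```

The lugs are inside the notches with little force. Pushing against the spring.

Request:
carry_out([
  {"jaw": 0.0,"dx": 0,"dy": 0,"dz": 0.004,"yaw": 0},
  {"jaw": 0.0,"dx": 0,"dy": 0,"dz": 0.004,"yaw": 0},
  {"jaw": 0.0,"dx": 0,"dy": 0,"dz": 0.004,"yaw": 0},
  {"jaw": 0.0,"dx": 0,"dy": 0,"dz": 0.001,"yaw": 0},
  {"jaw": 0.0,"dx": 0,"dy": 0,"dz": 0,"yaw": 0},
])

```text
t: 13.82
tool_pos: [0.5308, 0.003, 0.1093]
orientation: [1.717, 2.629, 0.001]
force: [-2.7, -0.1, 9.7]
opening: 0.0257
gripper_force: 60.0
```

Request:
carry_out([
  {"jaw": 0.0,"dx": 0,"dy": 0,"dz": 0.001,"yaw": 0},
  {"jaw": 0.0,"dx": 0,"dy": 0,"dz": 0,"yaw": 0.1},
  {"jaw": 0.0,"dx": 0,"dy": 0,"dz": 0,"yaw": 0.1},
  {"jaw": 0.0,"dx": 0,"dy": 0,"dz": 0,"yaw": 0.1},
  {"jaw": 0.0,"dx": 0,"dy": 0,"dz": 0,"yaw": 0},
])

```text
t: 14.45
tool_pos: [0.5316, 0.003, 0.1089]
orientation: [2.091, 2.341, 0.003]
force: [0.3, 1.1, 10.1]
opening: 0.0258
gripper_force: 60.0
```

```bash
cat > st.py <<'E'
from m import *
s=read_state();p=Tool();print(p[0].round(4),np.degrees(np.arctan2(p[1][1,1],p[1][0,1])).round(2),s['force'].round(1),s['wrist_torque'].round(2),s['t'])
E
python3 st.py
```

```text
[0.5316 0.003  0.1089] 6.44 [ 0.3  1.1 10.1] [-0.03  0.14 -0.07] 14.45
```

Turning freely, so I continue to the lock.

Request:
carry_out([
  {"jaw": 0.0,"dx": 0,"dy": 0,"dz": 0,"yaw": 0.17},
  {"jaw": 0.0,"dx": 0,"dy": 0,"dz": 0,"yaw": 0.17},
  {"jaw": 0.0,"dx": 0,"dy": 0,"dz": 0,"yaw": 0.17},
  {"jaw": 0.0,"dx": 0,"dy": 0,"dz": 0,"yaw": 0.17},
  {"jaw": 0.0,"dx": 0,"dy": 0,"dz": 0,"yaw": 0.17},
  {"jaw": 0.0,"dx": 0,"dy": 0,"dz": 0,"yaw": 0.15},
  {"jaw": 0.0,"dx": 0,"dy": 0,"dz": 0,"yaw": 0.07},
  {"jaw": 0.0,"dx": 0,"dy": 0,"dz": 0,"yaw": 0.0},
])

```text
t: 15.45
tool_pos: [0.5317, 0.0029, 0.109]
orientation: [2.993, 0.949, 0.006]
force: [-0.1, 0.1, 9.4]
opening: 0.0258
gripper_force: 60.0
```

```bash
python3 st.py
```

```text
[0.5317 0.0029 0.109 ] -54.83 [-0.1  0.1  9.4] [-0.1   0.13 -0.08] 15.45
```

Request:
carry_out([
  {"jaw": 0.0,"dx": 0,"dy": 0,"dz": 0,"yaw": 0.03},
  {"jaw": 0.0,"dx": 0,"dy": 0,"dz": 0,"yaw": 0},
])

```text
t: 15.7
tool_pos: [0.5318, 0.0028, 0.1091]
orientation: [3.007, 0.904, 0.006]
force: [0.8, -1.2, 9.7]
opening: 0.0256
gripper_force: 60.0
```

```bash
python3 st.py
```

```text
[0.5318 0.0028 0.1091] -56.52 [ 0.8 -1.2  9.7] [-0.19  0.11  0.02] 15.7
```

Request:
carry_out([
  {"jaw": 0.0,"dx": 0,"dy": 0,"dz": -0.003,"yaw": 0},
  {"jaw": 0.0,"dx": 0,"dy": 0,"dz": -0.002,"yaw": 0},
  {"jaw": 0.0,"dx": 0,"dy": 0,"dz": -0.002,"yaw": 0},
  {"jaw": 0.0,"dx": 0,"dy": 0,"dz": 0,"yaw": 0},
])

```text
t: 16.2
tool_pos: [0.5316, 0.0028, 0.1155]
orientation: [3.007, 0.905, 0.005]
force: [4.5, -1.7, 6.8]
opening: 0.0254
gripper_force: 60.0
```

```bash
python3 st.py
```

```text
[0.5316 0.0028 0.1155] -56.5 [ 4.5 -1.7  6.8] [-0.4  -0.79  0.04] 16.2
```

It rose past the channel ceiling, to about 21.5 mm below the rim, so the lugs are in the pockets. Releasing and withdrawing.

Request:
carry_out([
  {"jaw": 0.05,"dx": 0,"dy": 0,"dz": 0,"yaw": 0},
  {"jaw": 0.05,"dx": 0,"dy": 0,"dz": 0,"yaw": 0},
  {"jaw": 0.05,"dx": 0,"dy": 0,"dz": 0,"yaw": 0},
  {"jaw": 0.05,"dx": 0,"dy": 0,"dz": -0.03,"yaw": 0},
  {"jaw": 0.05,"dx": 0,"dy": 0,"dz": -0.05,"yaw": 0},
  {"jaw": 0.05,"dx": 0,"dy": 0,"dz": -0.06,"yaw": 0},
  {"jaw": 0.05,"dx": 0.03,"dy": 0,"dz": -0.01,"yaw": 0},
  {"jaw": 0.05,"dx": 0,"dy": 0,"dz": 0,"yaw": 0},
])

```text
t: 17.2
tool_pos: [0.5562, 0.0204, 0.2653]
orientation: [3.007, 0.907, 0.003]
force: [-0.3, -0.2, -0.3]
opening: 0.05
gripper_force: 0.0
```

```bash
python3 - <<'E'
from m import *
m=camera_model('wrist');im=snap('wrist','w7');i2=snap('side');i3=snap('scene')
h=im[60:260,170:470];f=lambda i:cv2.resize(i,(400,300),interpolation=cv2.INTER_CUBIC)
o=np.vstack([np.hstack([f(im[50:275,170:470]),f(i2)]),np.hstack([f(i3[150:240,240:360]),f(i3)])])
cv2.imwrite('pics/e1.png',o[:,:,::-1])
for c in comps(im,'blue',300):
    for z in(.102,.108,.114):
        q=disc('wrist',c,z,m);print(z,cv2.minEnclosingCircle(q.astype(np.float32)))
for k in('yellow','green'):
    for c in comps(im,k,15):print(k,cv2.boundingRect(c),disc('wrist',c,.108,m).mean(0).round(4),disc('wrist',c,.094,m).mean(0).round(4))
E
```

```text
0.102 ((0.5291695594787598, 0.0024461543653160334), 0.0438225083053112)
0.108 ((0.5306583046913147, 0.0034503331407904625), 0.04302725940942764)
0.114 ((0.5321469902992249, 0.004454507492482662), 0.042232006788253784)
yellow (162, 357, 478, 30) [ 0.4608 -0.1999] [ 0.4543 -0.2111]
yellow (456, 296, 7, 25) [ 0.527  -0.1622] [ 0.5234 -0.1717]
yellow (452, 283, 9, 13) [ 0.541  -0.1472] [ 0.5379 -0.1561]
yellow (448, 270, 10, 12) [ 0.5492 -0.1355] [ 0.5465 -0.1439]
yellow (182, 269, 28, 73) [0.3802 0.0593] [0.3702 0.0594]
yellow (312, 260, 25, 14) [ 0.4864 -0.0267] [ 0.481  -0.0303]
yellow (320, 244, 8, 16) [ 0.5001 -0.0158] [ 0.4953 -0.019 ]
yellow (371, 213, 11, 13) [ 0.5552 -0.0398] [ 0.5527 -0.044 ]
yellow (266, 196, 13, 13) [0.5152 0.0502] [0.511  0.0499]
yellow (320, 171, 8, 28) [0.5552 0.0199] [0.5528 0.0183]
green (300, 343, 10, 16) [ 0.3975 -0.0617] [ 0.3883 -0.0669]
green (321, 261, 8, 5) [ 0.4909 -0.024 ] [ 0.4858 -0.0275]
green (320, 154, 9, 11) [0.5753 0.0334] [0.5738 0.0324]
```

View pics/e1.png

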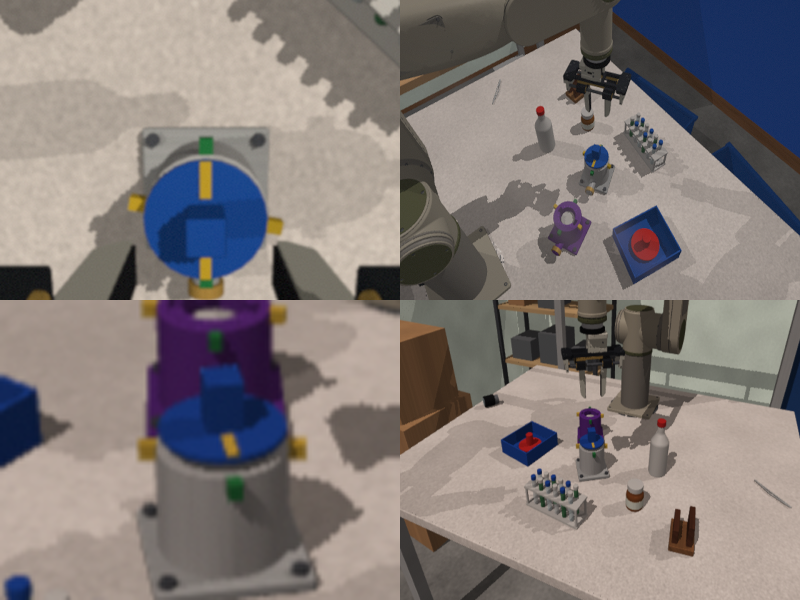

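The picture shows the cap level in the housing with its marks lined up to the green tabs: 32.9° against 33.5°. The red cover stands knob-up in the tray, and the bystanders are in place. Handing in.

```bash
python3 -c "
from plant import *
print(close_job())"
```

```text
the job is handed in; nothing more can be done
None
```

The job is handed in at about 17 s: the dust cover stands knob-up in the blue tray, the filter cap is locked at the green tabs and released, and I saw no bystander moved; no verdict came back from the hand-in.

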